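Set the hob lever under the milk pan to half heat

TASK

The milk pan on the twin hob should be kept at half heat. Move the lever in front of the plate the pan stands on to its long middle mark, so that it points straight to the front of the hob, and let go; leave the other plate's lever and the pan as they are.

Things in the scene. Friction and masses are not known exactly. Their poses are not given: they have to be found in the camera images.
- hob: White two-plate table hob, fixed: 305 mm deep (x), 380 wide (y), steel deck 50 mm above the worktop, round dark plates 5 mm higher at x +75, y +95 (left) and -95 (right). Origin: centre of underside; x to the back, y to the robot's left. Lever pivots: x -50, y +95 and -95, in front of the plates. One plate carries the milk pan, the other a jam jar; a loose teaspoon lies between the levers.
- milk_pan: Small grey metal saucepan, black handle, loose, about 0.8 kg: pot 129 mm across, 80 high; 243 long and 96 high with the handle, which points to the back. Stands on the left or right plate: the sign of its y in the hob's frame tells which. Origin: underside, mid-length, 57 mm from the pot's centre towards the handle; -y runs along the handle.
- left_lever (a joint): Angle (rad) of the left plate's lever, a flat steel arm turning level about an upright pivot, black upright knob at its end. 0: straight to the hob's front (-x), at the long middle mark, half heat; positive: counter-clockwise from above (knob to the right). Stops -0.9, +0.9. Starts turned to the left (negative). No spring: friction holds it; about 2 N at the knob moves it.
- right_lever (a joint): Angle (rad) of the right plate's lever; make, zero, sign, stops and friction as for the left one. Starts turned to the right (positive).
- left_knob (a point): Point on the axis of the left lever's knob, 60 mm from the lever's pivot, 86 mm above the worktop; moves with the lever. The knob is round and upright, 18 mm across, from 63 to 105 mm above the worktop (straight up to 99 mm); the arm under it is 12 mm wide.
- right_knob (a point): The same point on the right lever's knob, of the same size.

How it is judged:
By the outcome, as a careful person would: the job done as asked, in the order asked, and still so for the second after the job is handed in, with the robot touching nothing.
It also fails if it takes over 32 s, if anything falls off the work surface, if the arm or the gripper's body presses on something with over 40 N, if the wrist force passes 120 N, or if a joint passes its speed limit or range.

ROBOT

A 6-joint arm with a two-finger parallel gripper is mounted at the origin on a cart in front of the work surface, level with it; the furniture and walls round the work are solid. World frame = base frame: x ahead of the robot, y to its left, z up, the work surface at z = 0. Lengths are in mm, angles in rad, forces in N, time in s.
With the tool pointing down it reaches from about 275 to 1000 mm from the base axis. Payload 8.4 kg.
Tool frame: the origin (TCP) lies midway between the tips of the shut fingers; the grasp point (between the pads) lies 19 mm behind it (r.grip_point_offset is the distance from the TCP to the grasp point, in mm); z points along the fingers, y is the line along which they close (so a half turn about z gives the same grasp; the last joint's range is limited). The gripper opens to 85 mm and grips with 20 to 120 N. Pads are 22 mm wide; open, the fingers measure 114 mm over their backs; the gripper's body (76 mm by 85 mm) begins 54 mm behind the grasp point. The pads swing forward as they close: fully open they stand 13 mm farther back than shut.
Start: joints at [-1.107, 0.353, 1.633, -0, 1.155, -0.002], TCP at [280.71, -558.417, 231.281] pointing down, gripper open.
Joint ranges: [-2.63, 2.63], [-0.92, 2.1], [0.06, 2.66], [-1.3, 4.44], [0, 2.69], [-3.02, 3.02]. Speed limits (rad/s): [2.22, 2.22, 2.79, 3.14, 3.14, 3.14].

INTERFACE

Orientations are given as [roll, pitch, yaw] about the fixed x, y, z axes, in that order (R = Rz(yaw) Ry(pitch) Rx(roll)).
In Python, from rig import r gives the robot as it stands. The module is installed in compiled form; this text tells all that it offers.
- The arm moves only by the shell command python3 -m creep 'ROWS' [FORCE]. ROWS is text: rows parted by semicolons, each of 7 numbers parted by spaces: the turn, a rotation vector about the tool's x, y, z in degrees, then the shift along the tool's x, y, z in m, then the closure in counts, from 0 (fully open) to 255 (shut). A call has 1 to 8 rows; each row is the pose to reach, as a shift and turn from the pose commanded when the call began, along the tool's axes at that moment; what a row does not reach only later rows make up. A row lasts 1/8 s, in which the tool goes at most 62.5 mm and 10.7 degrees, less where a joint would pass 70% of its speed; a pose out of reach is approached as far as the arm can. A call with a gripper value outside its range is refused whole. The fingers move at their own pace and stop on an object; FORCE is the grip in N (left out, the last holds). Time passes only in rows, so rows that repeat a pose let the fingers close. It gives the time, the measured TCP pose, the force, the opening and the grip force at its end, in the units of the state.
- r.sense(): the state, without advancing time (a new reading comes with each control period).
- r.grab_frame(name): name is "scene" or "top" or "wrist"; returns a dict with "img" (420x560x3 uint8, red, green, blue), "range_z" (420x560 float32, mm along the optical axis (not along the pixel's ray), 0 where there is no reading), "K" (3x3 intrinsics, pixels), "world_from_camera" (4x4, takes a point from camera to world coordinates). Camera axes: x right, y up, looking along -z (the intrinsics and any distortion apply to the point x, -y, -z); pixel columns grow to the right and rows downward; lengths in mm; the calibration is good to about 2 mm. The wrist camera is an equidistant fisheye: a pixel r from the principal point sees the ray r / f radians off the axis. A picture is of the moment at which its call begins.
- r.sign_off(): hands the job in; it is judged then, once.
The state is a dict: "clock": time; "qpos": joint angles; "qvel": joint speeds; "joint_efforts": joint torques, N m; "eef_pos": TCP position; "tcp_rot": TCP orientation; "contact_force": force on the tool from outside, world axes, zero at the start; "wrist_torque": the same for the moment, N m; "opening": opening from 0.0 (shut) to 1.0 (fully open); "grasp_force": force on a finger pad.
Only numpy, scipy, OpenCV 4.12 (cv2) and the standard library are available. Lean on these libraries where they do the work, as an engineer would, in place of code of your own. Each camera call takes 0.05 s, during which the arm holds its last target. There are 200 camera calls.

## Working session

There is one attempt and no reset: what is moved stays moved. The work goes in short steps, Python scripts to look and compute and a shell command to move; the robot and the scene stay as the last step left them, time stands still between calls to the robot, and variables do not carry over. Pictures are saved under pics/ and viewed, at most 10 in all, crops included, and the job is handed in when it is done.

```bash
mkdir -p pics; cat > h.py <<'E'
from rig import r
import cv2,numpy as np
def shot(n,f):
    d=r.grab_frame(n); cv2.imwrite(f'pics/{f}.png',d['img'][:,:,::-1]); np.savez(f'{f}.npz',**d); return d
def pt(d,u,v):
    K=d['K']; z=float(d['range_z'][v,u]); p=np.array([(u-K[0,2])/K[0,0]*z,-(v-K[1,2])/K[1,1]*z,-z,1]); return (d['world_from_camera']@p)[:3].round(1)
E
python3 - <<'E'
from h import *
shot('top','top0'); shot('scene','scene0')
s=r.sense(); print(s['clock'],s['eef_pos'],s['tcp_rot'],s['contact_force'])
E
```

```text
0.1 [ 280.51116774 -558.03980193  230.64318115] [-3.14036000e+00  1.58619152e-05  4.65819105e-01] [-0.00970154 -0.20669236 -0.04792063]
```

View pics/top0.png

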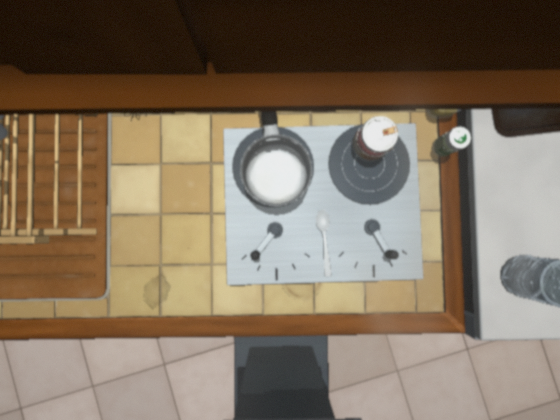

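View pics/scene0.png

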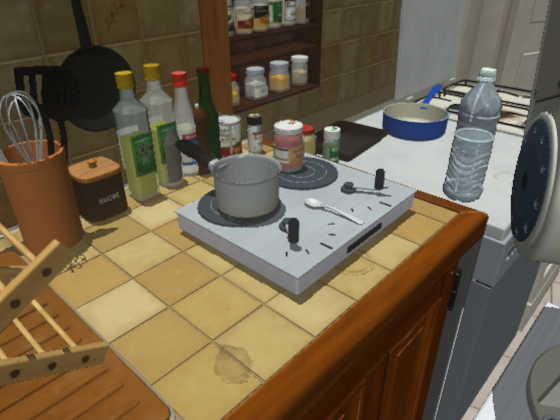

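The pan (273,170) is on the left plate. Its lever has the pivot at about (277,230) and the knob at about (256,255), and the long mark is at (277,273). Next I'll measure them.

```bash
python3 - <<'E'
from h import *
d=dict(np.load('top0.npz'))
im=cv2.resize(d['img'][195:300,215:355,::-1],None,fx=5.7,fy=5.7,interpolation=cv2.INTER_CUBIC); cv2.imwrite('pics/c1.png',im)
for u,v in [(277,230),(256,255),(257,257),(372,227),(391,255),(277,273),(228,285),(420,279),(229,135),(325,265),(300,250),(225,130),(415,125)]: print(u,v,pt(d,u,v))
print(d['K'],d['world_from_camera'].round(3))
E
```

```text
277 230 [542.   12.   66.2]
256 255 [496.6  51.3 105.2]
257 257 [492.9  49.5 104.4]
372 227 [ 545.3 -171.3   64.6]
391 255 [ 493.  -197.1  101.5]
277 273 [458.6  13.1  51.6]
228 285 [436.5 108.8  48.3]
420 279 [ 442.7 -266.4   47. ]
229 135 [731.5 104.6  50.2]
325 265 [473.1 -80.1  55.8]
300 250 [502.4 -32.6  47.7]
225 130 [741.7 112.5  49.7]
415 125 [ 747.1 -265.6   49.5]
[[453.29481223   0.         277.58542812]
 [  0.         453.29481223 205.11139835]
 [  0.           0.           1.        ]] [[-1.40000e-02  9.98000e-01 -6.10000e-02  5.36404e+02]
 [-1.00000e+00 -1.30000e-02  6.00000e-03  1.55480e+01]
 [ 5.00000e-03  6.10000e-02  9.98000e-01  9.39238e+02]
 [ 0.00000e+00  0.00000e+00  0.00000e+00  1.00000e+00]]
```

View pics/c1.png

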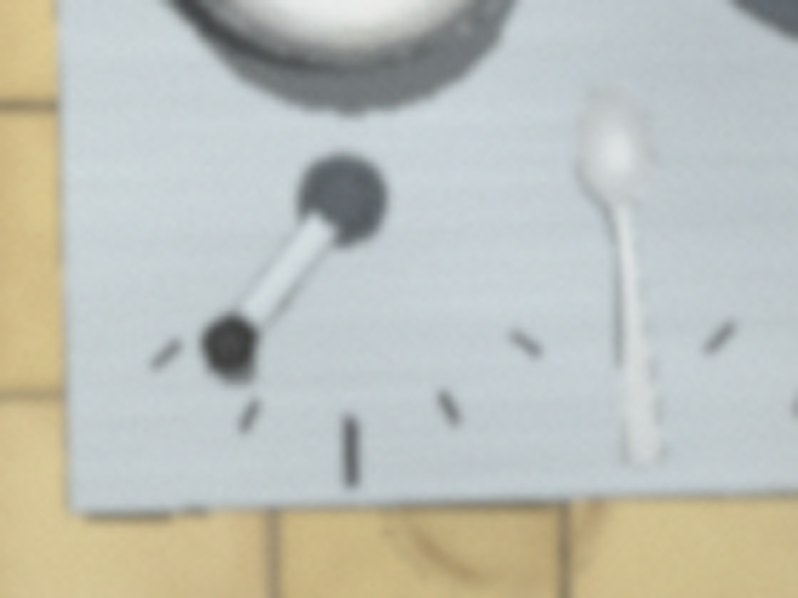

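The crop shows the left knob top at crop pixel (230,340), the pivot at (343,198) and the long mark at (351,450). In world terms the pivot is about (542,16) and the knob about (497,52), and the hob yaw is about 0.015. I'll swing over there, with the closing axis along world y.

```bash
python3 -m creep '0 0 3.2 0.0425 -0.041 0 0; 0 0 6.4 0.085 -0.082 0 0; 0 0 9.6 0.1275 -0.123 0 0; 0 0 12.8 0.17 -0.164 0 0; 0 0 16 0.2125 -0.205 0 0; 0 0 19.2 0.255 -0.246 0 0; 0 0 22.4 0.2975 -0.287 0 0; 0 0 25.8 0.34 -0.328 0 0' 20
python3 -c "
from rig import r
s=r.sense();print(s['eef_pos'],s['tcp_rot'],s['clock'])"
```

```text
clock: 1.1
eef_pos: [437.4, -110.8, 231.3]
tcp_rot: [3.142, -0.0, 0.013]
contact_force: [1.3, -0.2, -0.3]
opening: 1.002
grasp_force: 0.0
[ 437.40752633 -110.81311007  231.31613567] [ 3.14151577e+00 -2.58872520e-04  1.33590158e-02] 1.1
```

```bash
python3 -m creep '0 0 0 0.018 -0.049 0 0; 0 0 0 0.036 -0.098 0 0; 0 0 0 0.0535 -0.145 0.03 0; 0 0 0 0.0535 -0.145 0.06 0; 0 0 0 0.0535 -0.145 0.06 0'
python3 - <<'E'
from h import *
shot('wrist','w1'); shot('top','top1')
E
```

```text
clock: 1.72
eef_pos: [486.5, 33.6, 169.3]
tcp_rot: [3.141, 0.005, 0.017]
contact_force: [0.2, -0.1, -0.8]
opening: 1.0
grasp_force: 0.0
```

View pics/w1.png

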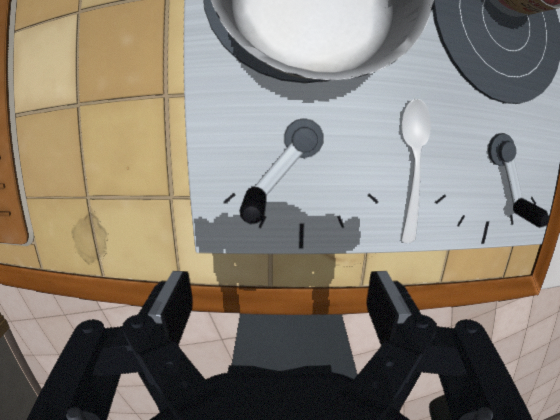

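The wrist view shows the left pivot at (304,138), the long mark at (302,236), the right pivot at (502,150) and its mark at (485,232). I'll project these to refine the target.

```bash
cat >> h.py <<'E'
def fe(d,u,v,z):
    K=d['K']; a=np.array([(u-K[0,2])/K[0,0],(v-K[1,2])/K[1,1]]); t=np.hypot(*a); s=np.sin(t)/t
    T=d['world_from_camera']; g=T[:3,:3]@np.array([a[0]*s,-a[1]*s,-np.cos(t)]); o=T[:3,3]
    return (o+g*(z-o[2])/g[2]).round(1)
E
python3 - <<'E'
from h import *
d=dict(np.load('w1.npz'))
for n,u,v,z in [('piv',304,135,66),('mark',302,224,50),('markfront',302,247,50),('Lin',262,222,50),('Rin',340,222,50),('Lout',229,198,50),('Rout',373,198,50),('Rmark',485,232,50),('Rpiv',504,148,66),('fl',197,252,50),('fr',544,236,50),('knobtop',252,212,105)]: print(n,fe(d,u,v,z))
cv2.imwrite('pics/c2.png',cv2.resize(d['img'][110:260,190:390,::-1],None,fx=4,fy=4,interpolation=cv2.INTER_CUBIC))
E
```

```text
piv [543.9  15.1  66. ]
mark [465.8  12.7  50. ]
markfront [443.7  11.8  50. ]
Lin [467.1  47.3  50. ]
Rin [468.1 -20.5  50. ]
Lout [488.4  75.3  50. ]
Rout [490.5 -48.1  50. ]
Rmark [ 457.8 -176.6   50. ]
Rpiv [ 545.9 -167.9   66. ]
fl [436.4 107.2  50. ]
fr [ 451.2 -272.9   50. ]
knobtop [495.9  51.3 105. ]
```

View pics/c2.png

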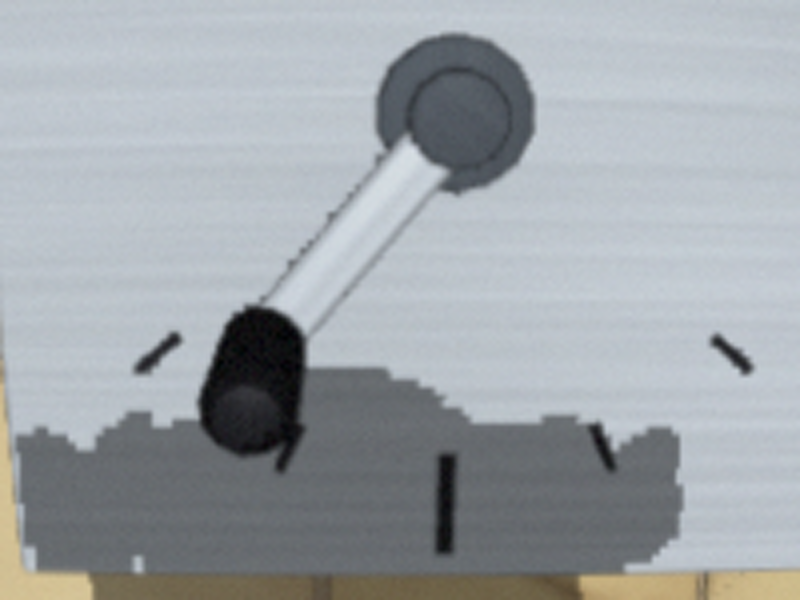

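```bash
python3 -m creep '0 0 0 0.006 -0.012 0.03 0; 0 0 0 0.007 -0.014 0.06 0; 0 0 0 0.007 -0.014 0.085 0; 0 0 0 0.007 -0.014 0.097 0; 0 0 0 0.007 -0.014 0.097 0; 0 0 0 0.007 -0.014 0.097 100; 0 0 0 0.007 -0.014 0.097 150; 0 0 0 0.007 -0.014 0.097 150' 20
```

```text
clock: 2.82
eef_pos: [495.6, 47.3, 74.9]
tcp_rot: [-3.141, -0.001, 0.016]
contact_force: [-0.9, -0.1, -0.0]
opening: 0.417
grasp_force: 0.0
```

```bash
python3 -m creep '0 0 0 0 0 0 190; 0 0 0 0 0 0 220; 0 0 0 0 0 0 220; 0 0 0 0 0 0 220; 0 0 0 0 0 0 220' 20
```

```text
clock: 3.45
eef_pos: [493.9, 48.0, 74.3]
tcp_rot: [-3.141, 0.002, 0.015]
contact_force: [-4.9, 5.9, 4.6]
opening: 0.194
grasp_force: 21.3
```

```bash
python3 -m creep '0 0 0 -0.0035 0.0075 0 220; 0 0 0 -0.006 0.015 0 220; 0 0 0 -0.0085 0.022 0 220; 0 0 0 -0.0105 0.029 0 220; 0 0 0 -0.011 0.0342 0 220; 0 0 0 -0.011 0.0342 0 220; 0 0 0 -0.011 0.0342 0 220'
python3 - <<'E'
from h import *
shot('wrist','w2');s=r.sense();print(s['eef_pos'])
E
```

```text
clock: 4.32
eef_pos: [482.9, 13.1, 74.0]
tcp_rot: [-3.141, 0.003, 0.016]
contact_force: [-4.2, 2.2, 2.5]
opening: 0.2
grasp_force: 22.5
[482.88708377  13.11674312  73.96553731]
```

View pics/w2.png

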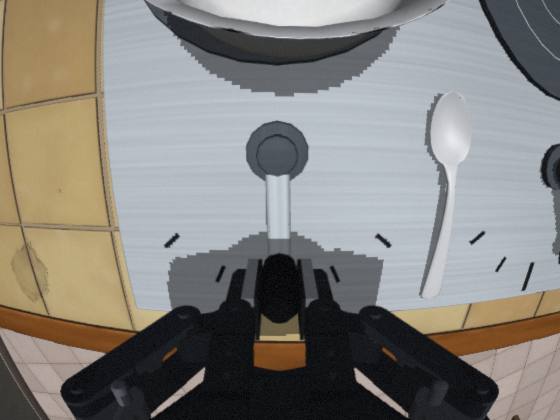

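The knob is held between the fingers (about (280,285)), and the arm runs straight from the pivot at (277,152). Now I'll release, rise and measure.

```bash
python3 -m creep '0 0 0 0 0 0 160; 0 0 0 0 0 0 100; 0 0 0 0 0 0 100; 0 0 0 0 0 -0.03 100; 0 0 0 0 0 -0.07 60; 0 0 0 0 0 -0.1 0; 0 0 0 0 0 -0.1 0; 0 0 0 0 0 -0.1 0'
python3 - <<'E'
from h import *
d=shot('wrist','w3');s=r.sense();print(s['eef_pos'])
cv2.imwrite('pics/c3.png',cv2.resize(d['img'][110:260,190:390,::-1],None,fx=4,fy=4,interpolation=cv2.INTER_CUBIC))
E
```

```text
clock: 5.38
eef_pos: [484.3, 12.9, 173.7]
tcp_rot: [3.142, 0.001, 0.015]
contact_force: [-0.2, -0.3, -0.2]
opening: 1.0
grasp_force: 0.0
[484.04895014  12.85245875 173.31694856]
```

View pics/c3.png

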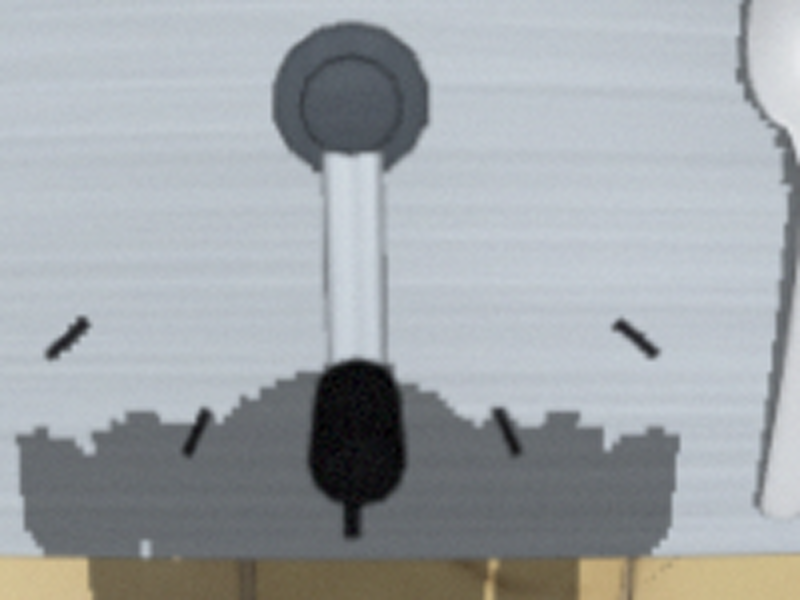

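```bash
python3 - <<'E'
from h import *
d=dict(np.load('w3.npz'))
f=lambda u,v,z: fe(d,190+u/4-.4,110+v/4-.4,z)
for n,u,v,z in [('cap',352,103,67),('base',351,98,56),('mark',352,525,50),('armTop',352.5,160,62),('armBot',357,350,62),('knobtop',357,458,105),('Lo',68,339,50),('Ro',636,339,50),('Li',197,432,50),('Ri',508,432,50)]: print(n,f(u,v,z))
# sub-pixel arm centre from brightness
g=d['img'].mean(2)
for v in (152,160,168,176,184,192,198):
    row=g[v,262:296]; print(v,row.round().astype(int).tolist())
E
```

```text
cap [541.1  14.2  67. ]
base [541.   14.4  56. ]
mark [445.9  13.   50. ]
armTop [529.3  13.9  62. ]
armBot [490.4  12.5  62. ]
knobtop [483.8  12.4 105. ]
Lo [488.5  74.9  50. ]
Ro [490.3 -47.7  50. ]
Li [467.6  47.2  50. ]
Ri [468.6 -20.8  50. ]
152 [192, 191, 191, 193, 190, 176, 114, 97, 118, 169, 193, 210, 212, 214, 214, 210, 205, 204, 211, 211, 214, 203, 171, 137, 112, 141, 180, 191, 193, 195, 197, 193, 194, 195]
160 [198, 197, 198, 195, 198, 196, 198, 195, 187, 164, 187, 208, 211, 213, 215, 212, 206, 203, 209, 210, 212, 204, 176, 165, 179, 198, 198, 197, 199, 199, 199, 199, 198, 200]
168 [196, 196, 196, 196, 195, 197, 197, 197, 179, 149, 182, 205, 208, 212, 213, 211, 207, 202, 206, 210, 211, 206, 179, 169, 180, 198, 201, 199, 197, 198, 199, 201, 199, 198]
176 [189, 192, 192, 189, 191, 192, 193, 191, 171, 138, 171, 199, 206, 210, 213, 209, 204, 202, 204, 208, 207, 201, 184, 153, 148, 189, 197, 197, 196, 197, 198, 194, 195, 198]
184 [191, 192, 191, 191, 191, 192, 192, 190, 179, 157, 174, 191, 205, 208, 213, 209, 201, 201, 201, 205, 208, 200, 187, 157, 147, 188, 193, 192, 192, 193, 194, 194, 195, 193]
192 [191, 190, 189, 190, 191, 191, 191, 192, 182, 169, 166, 186, 203, 207, 210, 209, 204, 202, 199, 204, 206, 207, 190, 160, 149, 186, 191, 190, 191, 189, 192, 192, 190, 192]
198 [192, 194, 192, 193, 195, 192, 193, 193, 191, 179, 159, 183, 202, 205, 204, 201, 189, 187, 190, 197, 203, 203, 192, 162, 153, 190, 195, 196, 193, 196, 195, 197, 197, 195]
```

The lever is about 0.02 rad too far right: the knob is at y 12.4 and should be near 13.4. I'll regrip 1 mm further left to trim it.

```bash
python3 -m creep '0 0 0 0 -0.001 0.04 0; 0 0 0 0 -0.001 0.08 60; 0 0 0 0 -0.001 0.1 120; 0 0 0 0 -0.001 0.1 180; 0 0 0 0 -0.001 0.1 220; 0 0 0 0 -0.001 0.1 220; 0 0 0 0 -0.0015 0.1 220; 0 0 0 0 -0.0015 0.1 220' 20 && python3 -m creep '0 0 0 0 0 0 220; 0 0 0 0 0 0 160; 0 0 0 0 0 0 100; 0 0 0 0 0 0 100; 0 0 0 0 0 -0.03 100; 0 0 0 0 0 -0.07 60; 0 0 0 0 0 -0.1 0; 0 0 0 0 0 -0.1 0'
python3 - <<'E'
from h import *
d=shot('wrist','w4')
cv2.imwrite('pics/c4.png',cv2.resize(d['img'][110:260,190:390,::-1],None,fx=4,fy=4,interpolation=cv2.INTER_CUBIC))
E
```

```text
clock: 6.42
eef_pos: [484.4, 14.2, 74.2]
tcp_rot: [3.141, 0.001, 0.016]
contact_force: [0.2, -2.6, -13.5]
opening: 0.204
grasp_force: 20.5
clock: 7.42
eef_pos: [486.6, 14.5, 176.8]
tcp_rot: [-3.141, -0.005, 0.016]
contact_force: [-0.5, 0.5, -0.1]
opening: 1.001
grasp_force: 0.0
```

View pics/c4.png

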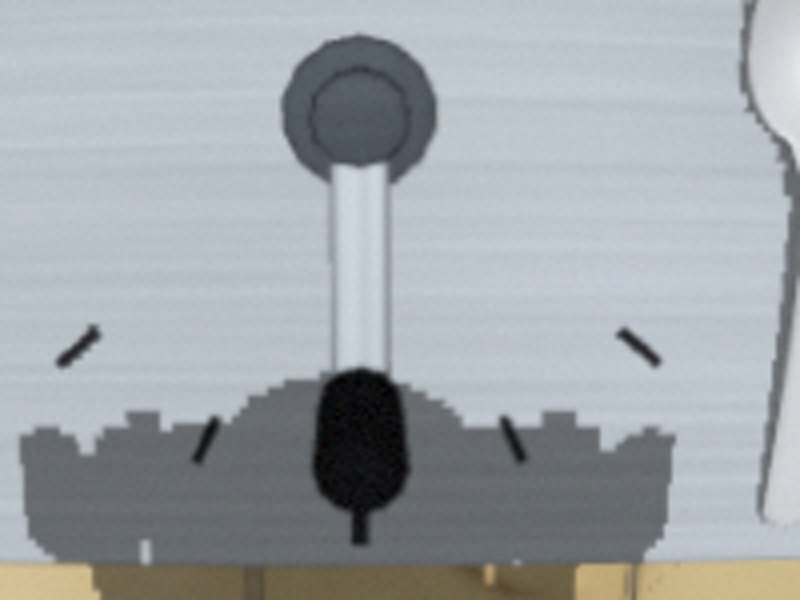

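The cap (360,108), arm and knob (361,450) and the long mark (360,528) are now in line. The gripper is open and clear above the hob, so I'm handing in.

```bash
python3 -m creep '0 0 0 0 0 -0.03 0; 0 0 0 0 0 -0.05 0; 0 0 0 0 0 -0.05 0; 0 0 0 0 0 -0.05 0' && python3 -c "
from rig import r
print(r.sign_off())"
```

```text
clock: 7.98
eef_pos: [484.0, 14.4, 222.9]
tcp_rot: [-3.142, 0.002, 0.016]
contact_force: [0.1, -0.1, -0.5]
opening: 0.999
grasp_force: 0.0
the job is handed in; nothing more can be done
None
```

The left plate's lever, in front of the milk pan, now points straight to the front at its long middle mark and has been let go; the gripper only touched that lever's knob, and I handed the job in at about 8 s (no verdict was returned).

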